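# Stop the raised stand from rocking

### The job

The round wooden stand rocks because its one adjustable foot is screwed in too far and hangs clear of the worktop. Turn the slanted bar knob above that foot clockwise until the stand rests firmly on all four feet and no longer rocks; stop there, as turning on would lift another foot. Leave the stand standing level where it is, let go of it, and do not disturb the tins and the mug around it.

Things in the scene. Friction and masses are not known exactly. Their poses are not given: they have to be found in the camera images.
- stand: Loose stand, 0.8 to 1.05 kg: round wooden plate, 184 mm across, top 62 mm above the worktop, on four splayed legs with round rubber feet (25 mm balls). Origin: on the worktop under the plate's centre; z up; x toward the screw foot, pointing away from the robot within 0.45 rad. Three plain, hard feet stand 107 mm from the origin at +y, -x and -y.
- stand_top (a point): Centre of the plate's top face, axes as the stand. The weight lies 10 mm toward -x, so at first the stand rests level on its plain feet; 1 to 2 N down on knob or +x edge rocks it about the line through the +y and -y feet. Right: all four feet carry some weight. Screwed too far, the +y and -y feet lift and it rocks the other way.
- sleeve_end (a point): Lower end of the slanted sleeve at the plate's +x edge, fixed to the stand, 101 mm from the origin, 42 mm up. From it the screw foot comes out, slanting 30 degrees outward, to the worktop 127 mm from the origin; at first it hangs 1 to 4 mm clear. It is softer than the others, 2 N per mm: right from first touch to 1.8 mm of squash, best at 0.9 mm.
- knob_grip (a point): Grip point of the black bar knob, on its axis, at stand x 62 mm, height 109 mm. z: the knob's axis, leaning 30 degrees from vertical toward the stand's centre (-x); grip along it. x: along the bar (64 mm); y: across it (22 mm thick, squeeze here). The bar reaches 22 mm below and 16 mm above this point; the plate is 45 mm below.
- knob_base (a point): Foot of the knob on its axis, axes as knob_grip. Clockwise seen from above (negative about z) screws the foot out 9 mm a turn (1.24 mm of height per rad); 0.05 N m turns it, it stays as left. 1 to 3 rad to first touch, then 0.7 rad more is best. A 4 N push on top along the axis sinks the foot by the gap plus 0.7 mm; if right, by under 1.3 mm.
- tuna_tin_1: Round fish tin, 67 mm across and 33 mm high, bystander to the left of the stand. Origin: centre of its underside.
- tuna_tin_2: Another such fish tin (67 x 33 mm), bystander to the left in front. Origin: centre of its underside.
- mug_b: Two-tone mug, 78 mm across, 116 mm over its handle, 101 mm high, bystander to the right of the stand. Origin: centre of its underside.

How it is judged:
By the outcome, as a careful person would: the job done as asked, in the order asked, and still so for the second after the job is handed in, with the robot touching nothing.
It also fails if it takes over 67 s, if anything falls off the work surface, if the arm or the gripper's body presses on something with over 40 N, if the wrist force passes 120 N, or if a joint passes its speed limit or range.

### The arm

A 6-joint arm with a two-finger parallel gripper is mounted at the origin on a cart in front of the work surface, level with it; the furniture and walls round the work are solid. World frame = base frame: x ahead of the robot, y to its left, z up, the work surface at z = 0. Lengths are in m, angles in rad, forces in N, time in s.
With the tool pointing down it reaches from about 0.35 to 0.975 m from the base axis. Payload 4.9 kg.
Tool frame: the origin (TCP) lies between the finger pads; the fingertips stand 25 mm ahead of it and the grasp point (between the pads) lies 6 mm ahead of it; z points along the fingers, y is the line along which they close (so a half turn about z gives the same grasp; the last joint's range is limited). The gripper opens to 85 mm and grips with 20 to 120 N. Pads are 22 mm wide; open, the fingers measure 114 mm over their backs; the gripper's body (76 mm by 85 mm) begins 54 mm behind the grasp point. The pads swing forward as they close: fully open they stand 13 mm farther back than shut.
Start: joints at [1.119, 0.053, 1.613, -0, 1.476, -0.119], TCP at [0.204, 0.591, 0.229] pointing down, gripper open.
Joint ranges: [-3.01, 3.01], [-1.01, 2.22], [0.06, 2.58], [-1.02, 4.17], [0.09, 2.62], [-3.14, 3.14]. Speed limits (rad/s): [2.57, 2.57, 3.14, 3.14, 3.14, 3.14].

### API

Orientations are given as a unit quaternion [w, x, y, z].
In Python, from plant import manip gives the robot as it stands.
- The arm moves only by the shell command python3 -m inch 'ROWS'. ROWS is JSON, a list of rows, each a list of 3 entries, a list of its own where there are three numbers: the shift along the tool's x, y, z in m, then the turn, a rotation vector about the tool's x, y, z in rad, then the opening, from 0 (shut) to 1 (fully open). A call has 1 to 8 rows; each row shifts and turns the commanded pose from where the row before left it, along the tool's axes as they then stand; what a row does not reach is not made up. A row lasts 1/10 s, in which the tool goes at most 50 mm and 8.59 degrees, less where a joint would pass 70% of its speed; a pose out of reach is approached as far as the arm can. A call with a gripper value outside its range is refused whole. The fingers move at their own pace and stop on an object; the grip force is fixed at half the most. Time passes only in rows, so rows that do not move let the fingers close. It gives the time, the measured TCP pose, the force, the opening and the grip force at its end, in the units of the state.
- manip.state(): the state, without advancing time (a new reading comes with each control period).
- manip.grab_frame(name): name is "scene" or "top" or "wrist"; returns (picture, depth): 420x560x3 uint8, red, green, blue; 420x560 float32, m along the optical axis (not along the pixel's ray), 0 where there is no reading.
- manip.camera_params(name): a dict with "camera_matrix" (3x3 intrinsics, pixels), "rvec" (rotation vector, rad) and "tvec" (3), from world to camera coordinates, as OpenCV has them. Camera axes: x right, y down, z forward; pixel columns grow to the right and rows downward; lengths in m; the calibration is good to about 2 mm. A picture is of the moment at which its call begins: read the wrist's pose just before it. camera_params takes no time and is no camera call; for the wrist camera it gives the pose at the moment of the call.
- manip.job_done(): hands the job in; it is judged then, once.
Trained networks look in the newest picture that a camera, given by its name, has taken for a name from the list of things; names that differ only in an ending like _2 or _b are one class to them, and where a whole thing is asked for, a point or a joint stands for the part that bears it (a point fixed in the world has none). Each returns a list of dicts, best first, with "score" (0 to 1); they miss things now and then, are a little off and sometimes report something else, mostly with a low value. They report only what shows in the picture. A call takes as long as a camera call.
- manip.look_for(camera, label): "point" ([x, y, z] in m, in world coordinates, good to about 4 mm: the middle of the surface that is visible of it).
The state is a dict: "time": time; "joint_pos": joint angles; "joint_vel": joint speeds; "joint_efforts": joint torques, N m; "tool_pos": TCP position; "tool_rot": TCP orientation; "contact_force": force on the tool from outside, world axes, zero at the start; "ft_torque": the same for the moment, N m; "gripper_width": opening from 0.0 (shut) to 1.0 (fully open); "grasp_force": force on a finger pad.
Only numpy, scipy, OpenCV 4.12 (cv2) and the standard library are available. Lean on these libraries where they do the work, as an engineer would, in place of code of your own. Each camera call takes 0.05 s, during which the arm holds its last target. There are 200 camera calls.

## Working session

There is one attempt and no reset: what is moved stays moved. The work goes in short steps, Python scripts to look and compute and a shell command to move; the robot and the scene stay as the last step left them, time stands still between calls to the robot, and variables do not carry over. Pictures are saved under pics/ and viewed, at most 10 in all, crops included, and the job is handed in when it is done.

```bash
ls; mkdir -p pics
cat > h.py <<'E'
import numpy as np, cv2
from scipy.spatial.transform import Rotation as R
from plant import manip
def cam(n):
    p=manip.camera_params(n);K=np.array(p["camera_matrix"]);Rm=cv2.Rodrigues(np.array(p["rvec"],float))[0];return K,Rm,np.array(p["tvec"]).ravel()
def cloud(n,d):
    K,Rm,t=cam(n);v,u=np.mgrid[:d.shape[0],:d.shape[1]]
    P=np.stack([(u-K[0,2])/K[0,0]*d,(v-K[1,2])/K[1,1]*d,d],-1)
    return (P-t)@Rm
def grab(n,f):
    im,d=manip.grab_frame(n);cv2.imwrite('pics/'+f,im[:,:,::-1]);np.save('pics/'+f+'.npy',d);return im,d,cloud(n,d)
def tool():
    s=manip.state();q=s["tool_rot"];return np.array(s["tool_pos"]),R.from_quat([q[1],q[2],q[3],q[0]])
E
python3 - <<'E'
from h import *
print(manip.state())
for n in ("scene","top"):
    im,d,P=grab(n,n+'0.png')
    for l in ("stand_top","knob_grip","stand","tuna_tin_1","mug_b","sleeve_end"):
        print(n,l,[(np.round(r["point"],3).tolist(),round(r["score"],2)) for r in manip.look_for(n,l)[:3]])
a=cv2.imread('pics/scene0.png');b=cv2.imread('pics/top0.png')
cv2.imwrite('pics/both.png',cv2.resize(np.vstack([a,b]),(448,672))[:600] if 0 else np.hstack([cv2.resize(a,(400,300)),cv2.resize(b,(400,300))]))
E
```

```text
pics
{'time': 0.0, 'joint_pos': array([ 1.11897790e+00,  5.33692752e-02,  1.61428985e+00,  7.42137533e-06,
        1.47600733e+00, -1.19020295e-01]), 'joint_vel': array([-0.00045616, -0.00233682, -0.00103881,  0.00038998,  0.00186807,
       -0.00059421]), 'joint_efforts': array([-1.87463284e-04, -3.93695140e+01, -3.70169020e+01, -1.61901248e-04,
        7.36112619e-03, -6.52082122e-07]), 'tool_pos': array([0.20391409, 0.59013523, 0.22775781]), 'tool_rot': array([-2.95494140e-04,  1.65632494e-01,  9.86187001e-01, -9.93912466e-04]), 'contact_force': array([-0.62796879,  0.05951388, -0.43773167]), 'ft_torque': array([-0.009137  , -0.00248183,  0.02985881]), 'grasp_force': 0.0, 'gripper_width': 1.0004832568995845}
scene stand_top [([0.478, 0.129, 0.068], 0.95)]
scene knob_grip [([0.534, 0.132, 0.119], 0.63)]
scene stand [([0.472, 0.13, 0.06], 0.94)]
scene tuna_tin_1 [([0.511, 0.407, 0.033], 0.92), ([0.314, 0.42, 0.034], 0.74)]
scene mug_b [([0.629, -0.102, 0.072], 0.71)]
scene sleeve_end [([0.47, 0.126, 0.062], 0.61)]
top stand_top [([0.47, 0.112, 0.063], 0.82)]
top knob_grip [([0.528, 0.118, 0.118], 0.59)]
top stand [([0.466, 0.11, 0.059], 0.73)]
top tuna_tin_1 [([0.506, 0.399, 0.031], 0.91), ([0.306, 0.408, 0.03], 0.85)]
top mug_b [([0.63, -0.14, 0.053], 0.64)]
top sleeve_end [([0.464, 0.11, 0.068], 0.57)]
```

View pics/both.png

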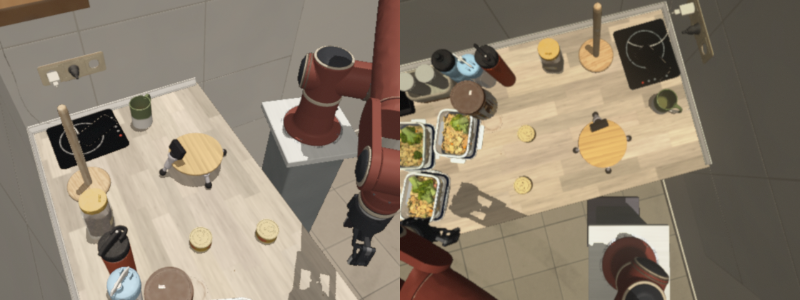

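The scene view (left) has the stand at about (195,158) with the black knob at its far edge. The top view (right) has the plate at about (603,145) with the knob at (598,122). The tins are to the left and the mug to the upper right. Next I'll fit the plate and knob from the depth.

Run:
```python
from h import *
for n in ("top","scene"):
    im=cv2.imread(f'pics/{n}0.png')[:,:,::-1].astype(int);d=np.load(f'pics/{n}0.png.npy');P=cloud(n,d)
    near=(d>0)&(np.hypot(P[...,0]-.47,P[...,1]-.118)<.2)
    pl=near&(np.abs(P[...,2]-.062)<.01)&(im[...,0]>im[...,2]+50)
    q=P[pl]; (cx,cy),r=cv2.minEnclosingCircle(q[:,:2].astype(np.float32))
    z=np.median(q[:,2])
    kn=near&(P[...,2]>.075)&(im.max(-1)<90)
    k=P[kn];c=k.mean(0)
    print(n,len(q),'plate',cx,cy,r,z,'mean',q.mean(0),'knob',len(k),c,k.min(0),k.max(0))
    t=k[k[:,2]>.108]; w,V=np.linalg.eigh(np.cov(t.T)); print(t.mean(0),np.sqrt(w),V[:,2])
    # feet: dark, low, outside the plate
    ft=near&(P[...,2]>.008)&(P[...,2]<.04)&(im.max(-1)<80)
    nl,L,st,ce=cv2.connectedComponentsWithStats(ft.astype(np.uint8))
    for i in range(1,nl):
        if st[i,4]>8: print('  dark',st[i,4],P[L==i].mean(0).round(3))
a=cv2.imread('pics/top0.png')[130:250,370:530]
b=cv2.imread('pics/scene0.png')[170:290,210:370]
cv2.imwrite('pics/crop.png',cv2.resize(np.hstack([a,b]),(800,300),interpolation=cv2.INTER_CUBIC))
```

```text
top 3299 plate 0.4656069576740265 0.10601536184549332 0.09175992012023926 0.061652236607346894 mean [0.45848714 0.10493743 0.06164325] knob 257 [0.52843308 0.12289062 0.11740024] [0.50568952 0.09209657 0.08961975] [0.55041465 0.15066208 0.12997416]
[0.52510723 0.12195551 0.12125456] [0.00348312 0.00738491 0.01726211] [-0.37563291  0.92394842 -0.07224429]
  dark 11 [0.584 0.137 0.026]
  dark 10 [0.441 0.214 0.023]
  dark 14 [0.359 0.083 0.024]
scene 3046 plate 0.469842791557312 0.10879680514335632 0.09384720772504807 0.06132365259269168 mean [0.4600519  0.11726539 0.06123321] knob 433 [0.53474149 0.13073659 0.11168088] [0.51013115 0.09757504 0.08232021] [0.55672306 0.15661948 0.13076985]
[0.53125522 0.12715544 0.11885659] [0.00394688 0.00770194 0.01774364] [-0.4258102   0.90282527 -0.05993511]
  dark 22 [0.362 0.09  0.018]
  dark 50 [0.588 0.142 0.021]
  dark 60 [0.448 0.218 0.018]
```

View pics/crop.png

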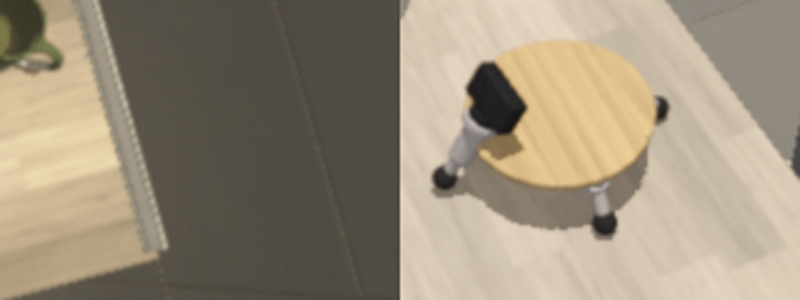

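```bash
cat >> h.py <<'E'
from scipy.linalg import logm,expm
def axes(yaw,bar):
    """tool frame: z down the knob axis, y across the bar; bar = angle of the bar from stand y, about knob z"""
    kz=R.from_euler('z',yaw)*R.from_euler('y',-30,degrees=True)   # knob frame w/ x radial, y = stand y
    kr=kz*R.from_euler('z',bar)
    y=kr.apply([1,0,0]); z=-kr.apply([0,0,1]); x=np.cross(y,z)
    return R.from_matrix(np.c_[x,y,z])
def row(p,rot,N):
    """constant row taking the tool from now to p,rot in N rows"""
    p0,r0=tool();A=np.eye(4);A[:3,:3]=r0.as_matrix();A[:3,3]=p0;B=np.eye(4);B[:3,:3]=rot.as_matrix();B[:3,3]=p
    S=expm(logm(np.linalg.inv(A)@B).real/N)
    print(N,'x',S[:3,3].round(4).tolist(),R.from_matrix(S[:3,:3]).as_rotvec().round(4).tolist())
E
python3 - <<'E'
from h import *
rot=axes(.23,.18);g=np.array([.527,.121,.109])
row(g-.13*rot.apply([0,0,1]),rot,14)
E
```

```text
14 x [-0.0376, -0.0146, 0.0002] [-0.0319, -0.0215, 0.0578]
```

```bash
python3 -m inch '[[[-0.0376,-0.0146,0.0002],[-0.0319,-0.0215,0.0578],1],[[-0.0376,-0.0146,0.0002],[-0.0319,-0.0215,0.0578],1],[[-0.0376,-0.0146,0.0002],[-0.0319,-0.0215,0.0578],1],[[-0.0376,-0.0146,0.0002],[-0.0319,-0.0215,0.0578],1],[[-0.0376,-0.0146,0.0002],[-0.0319,-0.0215,0.0578],1],[[-0.0376,-0.0146,0.0002],[-0.0319,-0.0215,0.0578],1],[[-0.0376,-0.0146,0.0002],[-0.0319,-0.0215,0.0578],1]]'; python3 -m inch '[[[-0.0376,-0.0146,0.0002],[-0.0319,-0.0215,0.0578],1],[[-0.0376,-0.0146,0.0002],[-0.0319,-0.0215,0.0578],1],[[-0.0376,-0.0146,0.0002],[-0.0319,-0.0215,0.0578],1],[[-0.0376,-0.0146,0.0002],[-0.0319,-0.0215,0.0578],1],[[-0.0376,-0.0146,0.0002],[-0.0319,-0.0215,0.0578],1],[[-0.0376,-0.0146,0.0002],[-0.0319,-0.0215,0.0578],1],[[-0.0376,-0.0146,0.0002],[-0.0319,-0.0215,0.0578],1],[[0,0,0],[0,0,0],1]]'
cat > m.py <<'E'
from h import *
import sys
p,r=tool();print(p,r.apply([[1,0,0],[0,1,0],[0,0,1]]).round(3).tolist(),manip.state()["joint_pos"].round(3),manip.state()["time"])
im,d,P=grab("wrist",sys.argv[1]);im=im.astype(int)
near=(d>0)&(np.hypot(P[...,0]-.47,P[...,1]-.112)<.2)
pl=near&(np.abs(P[...,2]-.062)<.01)&(im[...,0]>im[...,2]+50);q=P[pl]
print('plate',len(q),q.min(0) if len(q) else '',q.max(0) if len(q) else '',np.median(q[:,2]) if len(q) else '')
kn=near&(P[...,2]>.075)&(P[...,2]<.14)&(im.max(-1)<90)&(np.hypot(P[...,0]-.527,P[...,1]-.121)<.06);k=P[kn]
T=r.inv().apply(k-p)   # in the tool frame
print('knob',len(k),k.mean(0),'tool min',T.min(0).round(4),'max',T.max(0).round(4))
t=T[T[:,2]<np.percentile(T[:,2],2)+.006]; (c,s,a)=cv2.minAreaRect(t[:,:2].astype(np.float32));w,V=np.linalg.eigh(np.cov(t[:,:2].T))
print('top face in tool',len(t),t.mean(0).round(4),'rect',np.round(c,4),np.round(s,4),a,'long',V[:,1])
E
python3 m.py w1.png
```

```text
time: 1.4
tool_pos: [0.3843, 0.3737, 0.2311]
tool_rot: [0.093, 0.359, 0.923, 0.097]
contact_force: [0.5, -0.0, -0.9]
gripper_width: 1.0
grasp_force: 0.0
time: 2.2
tool_pos: [0.4635, 0.1021, 0.22]
tool_rot: [0.179, 0.533, 0.805, 0.187]
contact_force: [0.6, 0.4, 0.6]
gripper_width: 1.002
grasp_force: 0.0
[0.46352993 0.10213486 0.22001692] [[-0.367, 0.926, -0.09], [0.792, 0.362, 0.492], [0.488, 0.109, -0.866]] [-0.009 -0.733  2.296  0.13   1.07  -0.443] 2.2
plate 33324 [0.37933047 0.01767535 0.05384433] [0.56002809 0.20106896 0.06525197] 0.0622941613591521
knob 2427 [0.52446426 0.12600463 0.11852413] tool min [-0.0254 -0.0098  0.1141] max [0.0371 0.0246 0.1622]
top face in tool 2092 [0.0073 0.0072 0.1164] rect [0.0057 0.0074] [0.0622 0.0218] 0.27050942182540894 long [-0.99995842 -0.00911956]
```

View pics/w1.png

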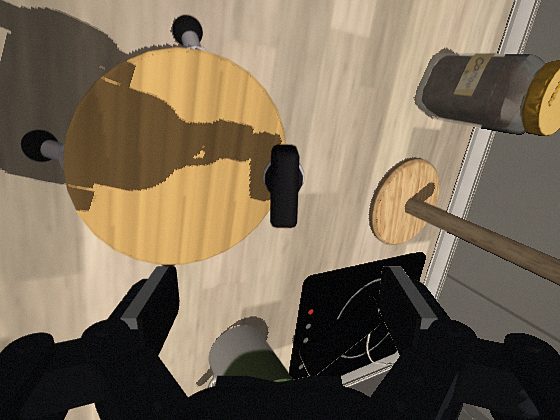

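The wrist picture shows the bar upright at about (285,185), already aligned with the tool. It measures 62 × 22 mm, with the grip at z ≈ 0.108, which agrees with the given sizes. I'll push with shut fingers first to measure the gap.

```bash
python3 -m inch '[[[0.0057,0.0074,0.02],[0,0,0],0],[[0,0,0.02],[0,0,0],0],[[0,0,0.02],[0,0,0],0],[[0,0,0.015],[0,0,0],0],[[0,0,0.008],[0,0,0],0],[[0,0,0],[0,0,0],0],[[0,0,0],[0,0,0],0]]'; python3 m.py w2.png; python3 -c "
from h import *
print(manip.state()['contact_force'],manip.state()['gripper_width'])"
```

```text
time: 2.95
tool_pos: [0.5079, 0.1247, 0.1529]
tool_rot: [0.178, 0.529, 0.808, 0.188]
contact_force: [0.3, -0.7, 0.4]
gripper_width: 0.001
grasp_force: 0.0
[0.50792576 0.12466326 0.15292761] [[-0.376, 0.922, -0.089], [0.788, 0.369, 0.492], [0.487, 0.115, -0.866]] [ 0.048 -0.498  2.27   0.121  0.856 -0.418] 2.95
plate 57900 [0.39159394 0.01452916 0.05794105] [0.55856245 0.19885978 0.06493392] 0.06204727885114826
knob 3061 [0.52171521 0.13501387 0.11575598] tool min [-0.0196 -0.0207  0.0318] max [0.0241 0.0138 0.0844]
top face in tool 2334 [ 0.0065 -0.004   0.0343] rect [ 0.0021 -0.0036] [0.0432 0.0214] 1.4823580980300903 long [-0.98948841 -0.14461219]
[-0.15700468  0.08335185 -0.77125414] 0.00033501374914853964
```

View pics/w2.png

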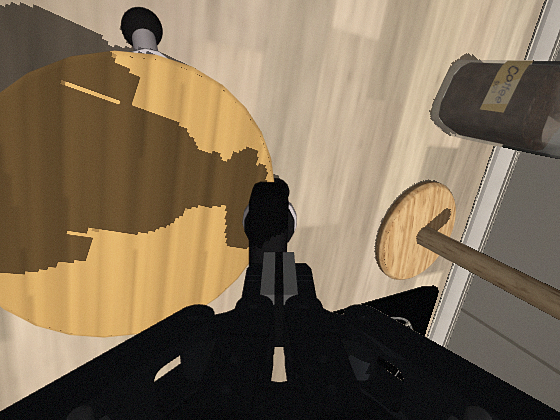

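The shut fingertips sit at about (280,265), and the bar is centred near (268,215), roughly 3.5 mm toward tool −y. I'll correct sideways and close in.

```bash
cat > s.py <<'E'
from h import *
p,r=tool();s=manip.state()
o=np.array([.5079257,.1246633,.1529276]);r0=R.from_matrix(np.array([[-.376,.922,-.089],[.788,.369,.492],[.487,.115,-.866]]).T)
print('tool disp mm',(r0.inv().apply(p-o)*1e3).round(2),'F tool',r.inv().apply(s["contact_force"]).round(2),'tq',r.inv().apply(s["ft_torque"]).round(3),'j6',s["joint_pos"][5].round(3),s["time"], 'rotz',(r0.inv()*r).as_rotvec().round(3),'w',round(s["gripper_width"],3))
E
python3 -m inch '[[[-0.005,-0.0034,0.005],[0,0,0],0],[[0,0,0],[0,0,0],0],[[0,0,0],[0,0,0],0]]' >/dev/null; python3 s.py
python3 -m inch '[[[0,0,0.002],[0,0,0],0],[[0,0,0],[0,0,0],0]]' >/dev/null; python3 s.py
python3 -m inch '[[[0,0,0.001],[0,0,0],0],[[0,0,0],[0,0,0],0]]' >/dev/null; python3 s.py
python3 -m inch '[[[0,0,0.001],[0,0,0],0],[[0,0,0],[0,0,0],0]]' >/dev/null; python3 s.py
python3 -m inch '[[[0,0,0.001],[0,0,0],0],[[0,0,0],[0,0,0],0]]' >/dev/null; python3 s.py
```

```text
tool disp mm [-5.87 -4.22  5.3 ] F tool [-0.41  0.77  0.2 ] tq [0.223 0.039 0.009] j6 -0.438 3.3 rotz [ 0.    -0.001  0.002] w -0.004
tool disp mm [-5.6  -4.19  7.51] F tool [-0.09 -0.2   0.32] tq [ 0.25   0.004 -0.033] j6 -0.438 3.5 rotz [ 0.001 -0.001  0.002] w 0.004
tool disp mm [-5.49 -4.2   8.54] F tool [-0.05 -0.43 -0.55] tq [0.265 0.026 0.064] j6 -0.439 3.7 rotz [ 0.001 -0.     0.001] w 0.001
tool disp mm [-5.46 -4.2   9.53] F tool [-0.4  -0.61 -0.63] tq [ 0.229  0.056 -0.029] j6 -0.439 3.9 rotz [ 0.001 -0.     0.001] w -0.001
tool disp mm [-5.48 -4.23 10.54] F tool [-0.35 -0.36  0.64] tq [0.176 0.063 0.063] j6 -0.439 4.1 rotz [ 0.001 -0.     0.001] w 0.002
```

```bash
for i in 1 2 3 4 5; do
python3 -m inch '[[[0,0,0.0007],[0,0,0],0],[[0,0,0],[0,0,0],0]]' >/dev/null; python3 s.py; done
```

```text
tool disp mm [-5.5  -4.17 11.2 ] F tool [ 0.04  0.18 -0.04] tq [ 0.219  0.043 -0.045] j6 -0.439 4.3 rotz [ 0.001 -0.001  0.001] w 0.001
tool disp mm [-5.53 -4.18 11.89] F tool [-0.19 -0.25 -0.3 ] tq [ 0.19   0.038 -0.027] j6 -0.439 4.5 rotz [ 0.001 -0.001  0.001] w -0.001
tool disp mm [-5.52 -4.15 12.58] F tool [ 0.35 -0.39  0.81] tq [0.265 0.003 0.009] j6 -0.439 4.7 rotz [ 0.    -0.001  0.001] w -0.002
tool disp mm [-5.52 -4.22 13.32] F tool [ 0.1  -0.48 -0.44] tq [ 0.262  0.055 -0.02 ] j6 -0.439 4.9 rotz [ 0.001 -0.     0.001] w -0.001
tool disp mm [-5.48 -4.18 14.  ] F tool [ 0.28 -0.16  0.37] tq [ 0.209  0.051 -0.   ] j6 -0.439 5.1 rotz [ 0.001 -0.     0.001] w 0.001
```

Run:
```python
from h import *
grab("wrist","w3.png");grab("scene","s3.png")
a=cv2.imread('pics/w3.png')[150:390,140:460];b=cv2.imread('pics/s3.png')[120:300,150:390]
cv2.imwrite('pics/c3.png',np.hstack([cv2.resize(a,(400,300)),cv2.resize(b,(400,300))]))
```

```text
(no output)
```

View pics/c3.png

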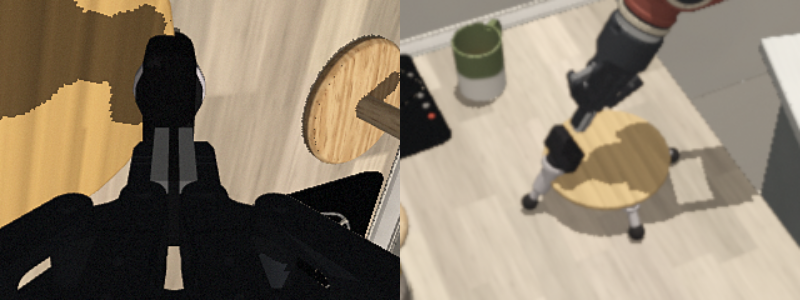

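Left: the fingers (172,165) line up with the bar (172,80). Right: the fingertip is just at the knob's top end. I'll check the tip and top face in the depth.

Run:
```python
from h import *
p,r=tool();d=np.load('pics/w3.png.npy');T=r.inv().apply((cloud("wrist",d)-p).reshape(-1,3)).reshape(420,560,3)
for v in range(175,300,6): print(v,T[v,266:292:8].round(4).tolist())
```

```text
175 [[0.0238, -0.0063, 0.0841], [0.0231, -0.001, 0.087], [0.0051, 0.0052, 0.1638], [0.0042, 0.0126, 0.1677]]
181 [[0.0296, -0.005, 0.0448], [0.0295, -0.0005, 0.0451], [0.0294, 0.004, 0.0456], [0.0285, 0.0086, 0.0491]]
187 [[0.0294, -0.0045, 0.0327], [0.0294, -0.0003, 0.0325], [0.0292, 0.0039, 0.0332], [0.0287, 0.0081, 0.0352]]
193 [[0.0287, -0.0043, 0.0238], [0.029, -0.0002, 0.0226], [0.0287, 0.0038, 0.0237], [0.0285, 0.0078, 0.0243]]
199 [[0.0268, -0.0041, 0.0198], [0.0262, -0.0002, 0.0215], [0.0261, 0.0038, 0.0219], [0.0263, 0.0077, 0.0211]]
205 [[0.0236, -0.0042, 0.0198], [0.0237, -0.0002, 0.0198], [0.0235, 0.0037, 0.0202], [0.0232, 0.0078, 0.0213]]
211 [[0.0209, -0.0042, 0.0187], [0.0204, -0.0002, 0.0201], [0.0208, 0.0037, 0.0191], [0.0205, 0.0077, 0.02]]
217 [[0.0173, -0.0042, 0.0198], [0.0173, -0.0002, 0.0198], [0.017, 0.0038, 0.0206], [0.0169, 0.0078, 0.021]]
223 [[0.014, -0.0043, 0.02], [0.0138, -0.0003, 0.0208], [0.0139, 0.0038, 0.0203], [0.0138, 0.0078, 0.0208]]
229 [[0.0106, -0.0043, 0.0206], [0.0109, -0.0003, 0.0198], [0.0115, 0.0038, 0.0183], [0.0106, 0.0079, 0.0205]]
23
[... 527 characters left out ...]
04, 0.0068, -0.0123]]
265 [[0.0103, -0.003, -0.0175], [0.0105, 0.0002, -0.0177], [0.0102, 0.0034, -0.0172], [0.0102, 0.0067, -0.0171]]
271 [[0.0097, -0.0029, -0.0213], [0.0103, 0.0002, -0.0224], [0.0109, 0.0034, -0.0234], [0.0101, 0.0065, -0.022]]
277 [[0.0101, -0.0027, -0.0266], [0.0098, 0.0003, -0.026], [0.0105, 0.0033, -0.0273], [0.0102, 0.0064, -0.0268]]
283 [[0.0101, -0.0026, -0.0309], [0.0103, 0.0003, -0.0312], [0.0105, 0.0033, -0.0316], [0.0103, 0.0062, -0.0313]]
289 [[0.0098, -0.0025, -0.0345], [0.0105, 0.0004, -0.0356], [0.0102, 0.0032, -0.0351], [0.0098, 0.0061, -0.0346]]
295 [[0.0101, -0.0023, -0.0388], [0.0101, 0.0004, -0.0387], [0.0105, 0.0032, -0.0394], [0.0109, 0.0059, -0.04]]
```

```bash
for i in 1 2 3 4 5 6 7 8; do
python3 -m inch '[[[0,0,0.0008],[0,0,0],0],[[0,0,0],[0,0,0],0]]' >/dev/null; python3 s.py; done
```

```text
tool disp mm [-5.52 -4.17 14.8 ] F tool [ 0.33 -0.05  0.13] tq [ 0.248  0.082 -0.022] j6 -0.439 5.4 rotz [ 0.001 -0.001  0.001] w 0.002
tool disp mm [-5.51 -4.22 15.62] F tool [ 0.3  -0.2   1.05] tq [ 0.279  0.009 -0.08 ] j6 -0.439 5.6 rotz [ 0.001 -0.001  0.001] w 0.001
tool disp mm [-5.5  -4.2  16.42] F tool [-0.33  0.25 -0.17] tq [ 0.208  0.027 -0.032] j6 -0.439 5.8 rotz [ 0.001 -0.     0.001] w -0.003
tool disp mm [-5.49 -4.2  17.21] F tool [-0.25 -0.22 -0.15] tq [0.259 0.022 0.005] j6 -0.44 6.0 rotz [ 0.001 -0.     0.001] w 0.002
tool disp mm [-5.49 -4.22 18.02] F tool [-1.12 -0.42 -0.27] tq [ 0.249  0.083 -0.032] j6 -0.44 6.2 rotz [ 0.001 -0.     0.001] w 0.003
tool disp mm [-5.51 -4.2  18.82] F tool [ 0.08 -0.29  0.13] tq [ 0.266  0.001 -0.02 ] j6 -0.44 6.4 rotz [ 0.001 -0.     0.001] w -0.002
tool disp mm [-5.52 -4.16 19.6 ] F tool [ 0.24  0.09 -0.19] tq [0.242 0.063 0.019] j6 -0.44 6.6 rotz [ 0.001 -0.001  0.001] w 0.0
tool disp mm [-5.49 -4.21 20.42] F tool [ 0.78 -0.46 -0.14] tq [ 0.176 -0.019  0.046] j6 -0.44 6.8 rotz [ 0.001 -0.     0.001] w 0.0
```

Run:
```python
from h import *
p,r=tool();im,d,P=grab("wrist","w4.png");T=r.inv().apply((P-p).reshape(-1,3)).reshape(420,560,3)
for v in range(175,276,9): print(v,T[v,266:292:8].round(4).tolist())
p2,_=tool();im,d,P=grab("scene","s4.png")
a=cv2.imread('pics/w4.png')[150:390,140:460];b=cv2.imread('pics/s4.png')[160:280,200:360]
cv2.imwrite('pics/c4.png',np.hstack([cv2.resize(a,(400,300)),cv2.resize(b,(400,300),interpolation=cv2.INTER_CUBIC)]))
```

```text
175 [[0.0253, -0.0061, 0.0773], [0.0248, -0.0009, 0.0796], [0.0067, 0.0052, 0.1565], [0.0057, 0.0124, 0.1609]]
184 [[0.0295, -0.0047, 0.0384], [0.0293, -0.0004, 0.0391], [0.0293, 0.004, 0.0388], [0.0283, 0.0084, 0.0428]]
193 [[0.0296, -0.0041, 0.0205], [0.0296, -0.0002, 0.0203], [0.0294, 0.0038, 0.021], [0.0288, 0.0078, 0.0232]]
202 [[0.0271, -0.0039, 0.0138], [0.027, -0.0001, 0.014], [0.027, 0.0037, 0.0142], [0.0267, 0.0075, 0.0148]]
211 [[0.0226, -0.0039, 0.0136], [0.0223, -0.0001, 0.0144], [0.0227, 0.0037, 0.0135], [0.0226, 0.0075, 0.0135]]
220 [[0.0183, -0.004, 0.0129], [0.0185, -0.0001, 0.0124], [0.0184, 0.0037, 0.0125], [0.0173, 0.0077, 0.0154]]
229 [[0.0137, -0.004, 0.0127], [0.0137, -0.0001, 0.0127], [0.0131, 0.0038, 0.0142], [0.0135, 0.0076, 0.0132]]
238 [[0.0086, -0.0041, 0.0135], [0.0091, -0.0001, 0.0124], [0.0089, 0.0038, 0.0129], [0.0086, 0.0077, 0.0136]]
247 [[0.0036, -0.0041, 0.0139], [0.0038, -0.0002, 0.0135], [0.0037, 0.0038, 0.0138], [0.0032, 0.0078, 0.0148]]
256 [[0.0106, -0.0033, -0.01], [0.011, 0.0001, -0.0108], [0.0101, 0.0035, -0.009], [0.0099, 0.007, -0.0086]]
265 [[0.0099, -0.003, -0.0167], [0.0101, 0.0002, -0.0171], [0.0102, 0.0035, -0.0172], [0.0104, 0.0067, -0.0178]]
274 [[0.0103, -0.0028, -0.0247], [0.0103, 0.0003, -0.0248], [0.0103, 0.0034, -0.0247], [0.0104, 0.0064, -0.0249]]
```

View pics/c4.png

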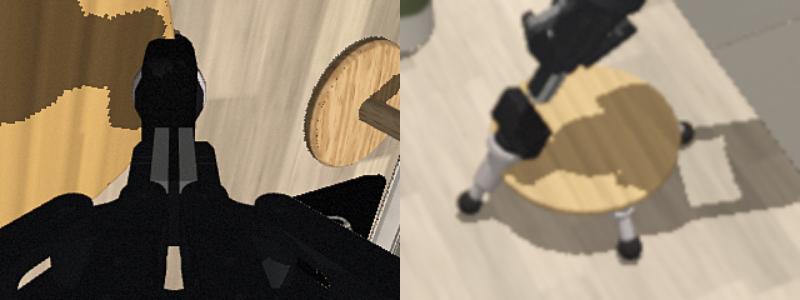

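Run:
```python
from h import *
K,Rm,t=cam("wrist");p,r=tool();print('cam in tool',r.inv().apply(-Rm.T@t-p).round(4), 'axes',(r.inv().as_matrix()@Rm.T).round(3).tolist())
# same camera-to-tool transform for w1
M=r.inv().as_matrix()@Rm.T; c=r.inv().apply(-Rm.T@t-p)
for f in('w1','w4'):
    d=np.load(f'pics/{f}.png.npy');v,u=np.mgrid[:420,:560]
    Q=np.stack([(u-K[0,2])/K[0,0]*d,(v-K[1,2])/K[1,1]*d,d],-1)@M.T+c
    m=(d>0)&(Q[...,2]<(.06 if f=='w1' else .009))&(np.abs(Q[...,1])<.07)&(v>150);q=Q[m]
    for lo in(-.07,-.045,0): 
        s=q[(q[:,1]>lo)&(q[:,1]<lo+.07)]; 
        if len(s):i=np.argsort(-s[:,2])[:5]; print(f,lo,s[i].round(4).tolist(),len(s))
d=np.load('pics/s4.png.npy');T=r.inv().apply((cloud("scene",d)-p).reshape(-1,3))
T=T[(d.ravel()>0)&(np.abs(T[:,0])<.05)&(np.abs(T[:,1])<.03)&(np.abs(T[:,2]+.0)<.05)]
for z in np.arange(-.04,.045,.004):
    s=T[np.abs(T[:,2]-z)<.002]; print(round(z,3),len(s),s.min(0)[:2].round(3) if len(s) else '',s.max(0)[:2].round(3) if len(s) else '')
```

```text
cam in tool [ 0.0771  0.0019 -0.1436] axes [[0.0, -0.953, -0.305], [1.0, 0.0, 0.001], [-0.001, -0.305, 0.953]]
w1 -0.07 [[-0.0049, -0.0411, -0.0131], [0.0055, -0.0409, -0.0136], [-0.004, -0.0408, -0.0138], [0.0038, -0.041, -0.014], [0.0053, -0.0408, -0.0141]] 20837
w1 -0.045 [[-0.0049, -0.0411, -0.0131], [0.0055, -0.0409, -0.0136], [-0.004, -0.0408, -0.0138], [0.0038, -0.041, -0.014], [0.0053, -0.0408, -0.0141]] 16365
w1 0 [[-0.0043, 0.0451, -0.0133], [0.0037, 0.0451, -0.0138], [-0.0001, 0.045, -0.0138], [0.0009, 0.0449, -0.0139], [-0.0043, 0.0449, -0.014]] 21041
w4 -0.07 [[0.0097, -0.0039, -0.0042], [0.0097, -0.0026, -0.0043], [0.0099, -0.0008, -0.0046], [0.0099, -0.0004, -0.0047], [0.0101, -0.0017, -0.005]] 22125
w4 -0.045 [[0.0097, -0.0039, -0.0042], [0.0097, -0.0026, -0.0043], [0.0098, 0.0062, -0.0045], [0.0098, 0.0018, -0.0045], [0.0098, 0.0049, -0.0046]] 31372
w4 0 [[0.0098, 0.0062, -0.0045], [0.0098, 0.0018, -0.0045], [0.0098, 0.0049, -0.0046], [0.0099, 0.0, -0.0047], [0.01, 0.0084, -0.0048]] 23908
-0.04 8 [ 0.005 -0.007] [0.011 0.016]
-0.036 16 [ 0.001 -0.008] [0.012 0.018]
-0.032 16 [-0.011 -0.012] [0.011 0.018]
-0.028 22 [-0.006 -0.003] [0.011 0.017]
-0.024 20 [-0.004 -0.011] [0.011 0.019]
-0.02 15 [-0.006 -0.004] [0.011 0.015]
-0.016 18 [-0.007 -0.004] [0.011 0.016]
-0.012 23 [-0.009 -0.012] [0.012 0.016]
-0.008 7 [-0.007 -0.005] [0.012 0.015]
-0.004 9 [-0.002  0.001] [0.009 0.008]
-0.0 4 [-0.015  0.002] [-0.001  0.007]
0.004 0  
0.008 0  
0.012 71 [-0.032 -0.008] [0.029 0.012]
0.016 90 [-0.034 -0.013] [0.031 0.014]
0.02 39 [-0.034 -0.006] [0.03  0.012]
0.024 43 [-0.034 -0.009] [0.031 0.014]
0.028 36 [-0.032 -0.006] [0.029 0.013]
0.032 35 [-0.032 -0.005] [0.032 0.013]
0.036 41 [-0.031 -0.007] [0.03  0.013]
0.04 38 [-0.032 -0.005] [0.03  0.013]
0.044 35 [-0.03  -0.009] [0.031 0.013]
```

Both cameras agree that the shut fingertips really lie at tool z ≈ −3 mm, about 28 mm short of where the tool frame data puts them. The bar's top face is 17 mm further on. I'll work from the observed tip.

```bash
python3 -m inch '[[[0,0,0.005],[0,0,0],0],[[0,0,0.005],[0,0,0],0],[[0,0,0.003],[0,0,0],0],[[0,0,0],[0,0,0],0]]' >/dev/null; python3 s.py;  for i in 1 2 3 4 5 6 7 8; do
python3 -m inch '[[[0,0,0.0008],[0,0,0],0],[[0,0,0],[0,0,0],0]]' >/dev/null; python3 s.py; done
```

```text
tool disp mm [-5.32 -4.88 34.07] F tool [-0.03 -0.2   0.15] tq [ 0.218  0.015 -0.035] j6 -0.442 7.3 rotz [0.002 0.    0.002] w 0.002
tool disp mm [-5.56 -4.12 34.17] F tool [ 0.57 -0.69  0.09] tq [0.275 0.027 0.013] j6 -0.442 7.5 rotz [ 0.001 -0.001  0.001] w 0.002
tool disp mm [-5.59 -3.91 34.81] F tool [-1.42  0.64 -0.25] tq [0.214 0.063 0.004] j6 -0.442 7.7 rotz [ 0.    -0.001  0.001] w -0.001
tool disp mm [-5.71 -3.56 35.48] F tool [-0.43  0.13 -0.36] tq [ 0.107  0.056 -0.029] j6 -0.442 7.9 rotz [-0.001 -0.001  0.001] w -0.002
tool disp mm [-5.71 -3.68 36.35] F tool [-0.23  1.49 -1.74] tq [ 0.073 -0.013 -0.016] j6 -0.442 8.1 rotz [-0.    -0.001  0.001] w 0.0
tool disp mm [-5.57 -4.12 37.36] F tool [ 1.09  0.19 -1.5 ] tq [ 0.076 -0.005  0.025] j6 -0.442 8.3 rotz [ 0.    -0.001  0.001] w -0.004
tool disp mm [-5.64 -3.76 37.97] F tool [ 0.44  1.32 -3.44] tq [0.044 0.049 0.077] j6 -0.442 8.5 rotz [-0.    -0.001  0.001] w 0.003
tool disp mm [-5.71 -3.4  38.59] F tool [-0.55  2.   -4.6 ] tq [-0.06   0.034  0.029] j6 -0.442 8.7 rotz [-0.001 -0.001  0.001] w 0.0
tool disp mm [-5.8  -3.01 39.18] F tool [-0.11  1.78 -6.4 ] tq [-0.102  0.056 -0.009] j6 -0.443 8.9 rotz [-0.001 -0.001  0.001] w 0.0
```

Contact came at about 35.1 mm and the rubber foot touched at about 37.4 mm. That makes the foot gap about 2.7 mm, so I need roughly 2.15 + 0.7 ≈ 2.85 rad. Next I back off, open, and slide over the bar.

```bash
python3 -m inch '[[[0,0,-0.015],[0,0,0],0],[[0,0,-0.01],[0,0,0],0.6],[[0,0,0],[0,0,0],0.6],[[0,0,0],[0,0,0],0.6],[[0,0,0],[0,0,0],0.6],[[0,0,0],[0,0,0],0.6]]' ; python3 s.py
python3 - <<'E'
from h import *
p,r=tool();im,d,P=grab("wrist","w5.png");T=r.inv().apply((P-p).reshape(-1,3)).reshape(420,560,3)
zt=np.median(T[215:235,275:285,2]);print('top z',zt)
for v in (210,225,240):
    m=(np.abs(T[v,:,2]-zt)<.004)&(np.abs(T[v,:,1])<.03);y=T[v,m,1];print(v,y.min(),y.max(),(y.min()+y.max())/2)
for v in (262,275,290):
    m=(d[v]>0)&(T[v,:,2]<.005);y=T[v,m,1]; L=y[y<0.002];G=y[y>.002];print('fingers inner',v,L.max(),G.min(),(L.max()+G.min())/2)
E
```

```text
time: 9.5
tool_pos: [0.5136, 0.1197, 0.1378]
tool_rot: [0.178, 0.53, 0.808, 0.187]
contact_force: [-0.3, 0.5, 0.8]
gripper_width: 0.599
grasp_force: 0.0
tool disp mm [-5.35 -4.8  15.3 ] F tool [ 0.52  0.35 -0.8 ] tq [ 0.199  0.07  -0.052] j6 -0.439 9.5 rotz [ 0.002 -0.     0.002] w 0.599
top z 0.01823018272678569
210 -0.009712354265015606 0.010868998301999114 0.0005783220184917542
225 -0.009820803140330276 0.010500451940981152 0.0003398244003254376
240 -0.010027415506421035 0.010610636784661552 0.00029161063912025876
fingers inner 262 -0.023450015575014135 0.02762477808123243 0.0020873812531091475
fingers inner 275 -0.02337774109761069 0.027456470568874278 0.0020393647356317934
fingers inner 290 -0.023379475220329595 0.02752414864828677 0.0020723367139785873
```

View pics/w5.png

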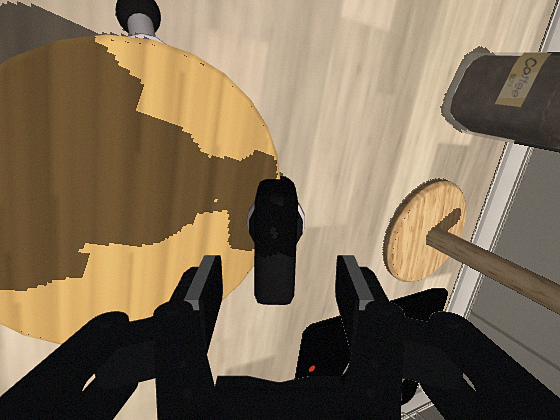

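The bar at (278,240) sits between the open tips at (205,262) and (345,262), 1.7 mm off centre. I'll correct that, advance and close.

```bash
python3 -m inch '[[[-0.0005,-0.0012,0.01],[0,0,0],0.6],[[-0.0005,0,0.01],[0,0,0],0.6],[[0,0,0.01],[0,0,0],0.6],[[0,0,0.01],[0,0,0],0.6],[[0,0,0.006],[0,0,0],0.6],[[0,0,0.004],[0,0,0],0.6],[[0,0,0],[0,0,0],0.6]]'; python3 s.py; python3 -m inch '[[[0,0,0],[0,0,0],0.4],[[0,0,0],[0,0,0],0.4],[[0,0,0],[0,0,0],0.35],[[0,0,0],[0,0,0],0.3]]'; python3 s.py
```

```text
time: 10.25
tool_pos: [0.5375, 0.1241, 0.094]
tool_rot: [0.178, 0.53, 0.808, 0.187]
contact_force: [0.2, 0.1, -0.2]
gripper_width: 0.599
grasp_force: 0.0
tool disp mm [-6.37 -5.85 65.36] F tool [0.01 0.06 0.29] tq [0.25  0.037 0.01 ] j6 -0.452 10.25 rotz [ 0.002 -0.     0.001] w 0.599
time: 10.65
tool_pos: [0.5377, 0.124, 0.0951]
tool_rot: [0.178, 0.53, 0.808, 0.188]
contact_force: [0.3, -0.4, 0.4]
gripper_width: 0.299
grasp_force: 0.1
tool disp mm [-6.63 -5.21 64.47] F tool [-0.52  0.29 -0.27] tq [ 0.239  0.075 -0.047] j6 -0.452 10.65 rotz [ 0.    -0.001  0.001] w 0.299
```

```bash
python3 -m inch '[[[0,0,0],[0,0,0],0.27],[[0,0,0],[0,0,0],0.27]]' >/dev/null; python3 s.py; python3 -m inch '[[[0,0,0],[0,0,0],0.2],[[0,0,0],[0,0,0],0.1],[[0,0,0],[0,0,0],0.1],[[0,0,0],[0,0,0],0.1]]'; python3 s.py
```

```text
tool disp mm [-6.4  -5.71 64.81] F tool [ 0.23 -1.29  0.65] tq [ 0.41   0.048 -0.004] j6 -0.452 10.85 rotz [ 0.001 -0.     0.001] w 0.27
time: 11.25
tool_pos: [0.5374, 0.1242, 0.0946]
tool_rot: [0.178, 0.53, 0.808, 0.188]
contact_force: [-2.0, 1.5, -1.2]
gripper_width: 0.25
grasp_force: 58.9
tool disp mm [-6.33 -5.63 64.84] F tool [ 2.24 -1.6   0.25] tq [ 0.407  0.324 -0.04 ] j6 -0.452 11.25 rotz [ 0.001 -0.     0.001] w 0.25
```

```bash
python3 -m inch '[[[0,0,0],[0,0,0.1],0.1],[[0,0,0],[0,0,0.1],0.1],[[0,0,0],[0,0,0.1],0.1],[[0,0,0],[0,0,0.1],0.1],[[0,0,0],[0,0,0.1],0.1],[[0,0,0],[0,0,0.1],0.1],[[0,0,0],[0,0,0],0.1],[[0,0,0],[0,0,0],0.1]]'; python3 s.py
```

```text
time: 12.05
tool_pos: [0.5376, 0.1241, 0.0948]
tool_rot: [0.115, 0.744, 0.616, 0.232]
contact_force: [-1.7, 0.3, -1.6]
gripper_width: 0.248
grasp_force: 59.1
tool disp mm [-6.47 -5.41 64.74] F tool [-0.29 -2.21  0.6 ] tq [0.557 0.029 0.066] j6 0.146 12.05 rotz [ 0.  -0.   0.6] w 0.248
```

```bash
python3 -m inch '[[[0,0,0],[0,0,0.1],0.1],[[0,0,0],[0,0,0.1],0.1],[[0,0,0],[0,0,0.1],0.1],[[0,0,0],[0,0,0.1],0.1],[[0,0,0],[0,0,0.1],0.1],[[0,0,0],[0,0,0.1],0.1],[[0,0,0],[0,0,0.1],0.1],[[0,0,0],[0,0,0],0.1]]'; python3 s.py; python3 -m inch '[[[0,0,0],[0,0,0.1],0.1],[[0,0,0],[0,0,0.1],0.1],[[0,0,0],[0,0,0.1],0.1],[[0,0,0],[0,0,0.1],0.1],[[0,0,0],[0,0,0.1],0.1],[[0,0,0],[0,0,0.1],0.1],[[0,0,0],[0,0,0.1],0.1],[[0,0,0],[0,0,0],0.1]]'; python3 s.py
```

```text
time: 12.85
tool_pos: [0.5378, 0.124, 0.0949]
tool_rot: [0.029, 0.91, 0.323, 0.257]
contact_force: [-0.8, -0.5, -0.3]
gripper_width: 0.251
grasp_force: 59.1
tool disp mm [-6.72 -5.27 64.66] F tool [-0.97 -0.17 -0.16] tq [ 0.242 -0.493  0.036] j6 0.847 12.85 rotz [-0.0e+00 -1.0e-03  1.3e+00] w 0.251
time: 13.65
tool_pos: [0.5378, 0.1237, 0.0949]
tool_rot: [-0.061, 0.966, -0.008, 0.252]
contact_force: [-1.4, -2.2, 0.3]
gripper_width: 0.244
grasp_force: 59.2
tool disp mm [-6.97 -5.3  64.66] F tool [-0.98  2.1  -1.2 ] tq [-0.404 -0.556  0.041] j6 1.545 13.65 rotz [-1.000e-03 -1.000e-03  1.998e+00] w 0.244
```

```bash
python3 -m inch '[[[0,0,0],[0,0,0.1],0.1],[[0,0,0],[0,0,0.1],0.1],[[0,0,0],[0,0,0.1],0.1],[[0,0,0],[0,0,0.1],0.1],[[0,0,0],[0,0,0.1],0.1],[[0,0,0],[0,0,0.1],0.1],[[0,0,0],[0,0,0.1],0.1],[[0,0,0],[0,0,0],0.1]]'; python3 s.py; python3 -m inch '[[[0,0,0],[0,0,0],0.25],[[0,0,0],[0,0,0],0.3],[[0,0,0],[0,0,0],0.4],[[0,0,0],[0,0,0],0.5],[[0,0,0],[0,0,0],0.5]]'; python3 s.py; python3 -m inch '[[[0,0,-0.01],[0,0,0],0.5],[[0,0,-0.01],[0,0,0],0.5],[[0,0,-0.01],[0,0,0],0.5],[[0,0,-0.01],[0,0,0],0.5],[[0,0,0],[0,0,0],0],[[0,0,0],[0,0,0],0],[[0,0,0],[0,0,0],0],[[0,0,0],[0,0,0],0]]'; python3 s.py
python3 - <<'E'
from h import *
im,d,P=grab("scene","s6.png");im=im.astype(int)
for n,I,D in(("before",cv2.imread('pics/scene0.png')[:,:,::-1].astype(int),np.load('pics/scene0.png.npy')),("now",im,d)):
    P=cloud("scene",D);pl=(D>0)&(np.hypot(P[...,0]-.47,P[...,1]-.112)<.11)&(np.abs(P[...,2]-.062)<.01)&(I[...,0]>I[...,2]+50)
    q=P[pl];A=np.c_[q[:,:2]-[.47,.11],np.ones(len(q))];print(n,len(q),np.linalg.lstsq(A,q[:,2],rcond=None)[0],q.min(0),q.max(0))
E
```

```text
time: 14.45
tool_pos: [0.5378, 0.1236, 0.0949]
tool_rot: [-0.143, 0.905, -0.339, 0.215]
contact_force: [-1.2, -3.7, 0.0]
gripper_width: 0.246
grasp_force: 59.3
tool disp mm [-7.01 -5.41 64.67] F tool [ 1.74  3.37 -0.99] tq [-0.802 -0.188  0.011] j6 2.245 14.45 rotz [-2.000e-03 -1.000e-03  2.697e+00] w 0.246
time: 14.95
tool_pos: [0.5379, 0.1243, 0.0951]
tool_rot: [-0.144, 0.904, -0.34, 0.215]
contact_force: [-0.7, 0.2, 0.1]
gripper_width: 0.501
grasp_force: 0.0
tool disp mm [-6.45 -4.99 64.62] F tool [-0.6   0.17 -0.35] tq [-0.177 -0.063  0.016] j6 2.248 14.95 rotz [-1.000e-03  0.000e+00  2.701e+00] w 0.501
time: 15.75
tool_pos: [0.518, 0.1195, 0.1289]
tool_rot: [-0.144, 0.904, -0.34, 0.215]
contact_force: [0.6, 0.1, 0.4]
gripper_width: -0.001
grasp_force: 0.0
tool disp mm [-6.4  -5.84 25.15] F tool [ 0.48 -0.54 -0.06] tq [-0.183 -0.123  0.019] j6 2.255 15.75 rotz [ 0.000e+00 -2.000e-03  2.701e+00] w -0.001
before 3046 [-0.00114297 -0.00476455  0.06125645] [0.37939959 0.01516438 0.05200163] [0.55973339 0.20067993 0.06762545]
now 2817 [-0.00084874 -0.00445742  0.06129159] [0.38191486 0.01763891 0.05203819] [0.56013836 0.20137741 0.06861152]
```

```bash
python3 -m inch '[[[0,0,0.005],[0,0,0],0],[[0,0,0.003],[0,0,0],0],[[0,0,0],[0,0,0],0],[[0,0,0],[0,0,0],0]]' >/dev/null; python3 s.py;  for i in 1 2 3 4 5 6 7 8; do
python3 -m inch '[[[0,0,0.0006],[0,0,0],0],[[0,0,0],[0,0,0],0],[[0,0,0],[0,0,0],0]]' >/dev/null; python3 s.py; done
```

```text
tool disp mm [-6.46 -5.63 33.05] F tool [0.86 0.54 0.42] tq [-0.221 -0.137  0.007] j6 2.254 16.2 rotz [-0.000e+00 -2.000e-03  2.701e+00] w -0.002
tool disp mm [-6.6  -5.2  33.22] F tool [-0.35  0.42  0.06] tq [-0.176 -0.167  0.022] j6 2.254 16.5 rotz [-1.000e-03 -0.000e+00  2.701e+00] w -0.001
tool disp mm [-6.55 -5.32 33.91] F tool [ 1.19  0.5  -0.59] tq [-0.193 -0.15   0.018] j6 2.254 16.8 rotz [-1.000e-03 -1.000e-03  2.701e+00] w -0.0
tool disp mm [-6.55 -5.36 34.56] F tool [-0.68  0.27  0.03] tq [-0.195 -0.143  0.017] j6 2.254 17.1 rotz [-1.000e-03 -1.000e-03  2.701e+00] w -0.001
tool disp mm [-6.56 -5.24 35.09] F tool [ 0.8  -1.25 -0.02] tq [-0.123 -0.145  0.03 ] j6 2.253 17.4 rotz [-1.000e-03 -1.000e-03  2.701e+00] w 0.001
tool disp mm [-6.62 -4.99 35.52] F tool [-0.11  0.07 -1.94] tq [-0.189 -0.177  0.036] j6 2.253 17.7 rotz [-1.000e-03 -0.000e+00  2.701e+00] w 0.002
tool disp mm [-6.71 -4.68 36.01] F tool [ 0.1  -1.39 -3.08] tq [-0.044 -0.198  0.028] j6 2.253 18.0 rotz [-1.000e-03  1.000e-03  2.701e+00] w -0.001
tool disp mm [-6.75 -4.41 36.47] F tool [-0.5  -0.25 -5.05] tq [-0.039 -0.18  -0.018] j6 2.253 18.3 rotz [-2.000e-03  1.000e-03  2.701e+00] w 0.004
tool disp mm [-6.84 -4.12 36.91] F tool [-0.3  -2.07 -6.52] tq [ 0.06  -0.129  0.035] j6 2.253 18.6 rotz [-2.000e-03  2.000e-03  2.701e+00] w -0.0
```

The shove now meets resistance right at contact, with no flat rocking stretch, so the foot is touching with little squash. I'll check that the bar really followed the tool, then regrasp and add about 0.45 rad.

```bash
python3 -m inch '[[[0,0,-0.012],[0,0,0],0],[[0,0,-0.01],[0,0,0],0.55],[[0,0,0],[0,0,0],0.55],[[0,0,0],[0,0,0],0.55],[[0,0,0],[0,0,0],0.55],[[0,0,0],[0,0,0],0.55]]' >/dev/null; python3 s.py
python3 - <<'E'
from h import *
p,r=tool();im,d,P=grab("wrist","w7.png");T=r.inv().apply((P-p).reshape(-1,3)).reshape(420,560,3)
zt=np.median(T[215:235,275:285,2]);m=(d>0)&(np.abs(T[...,2]-zt)<.004)&(np.abs(T[...,1])<.02)&(np.abs(T[...,0])<.04)
t=T[m];c,s,a=cv2.minAreaRect((t[:,:2]*1000).astype(np.float32));print('top',zt,np.round(c,1),np.round(s,1),a)
A=np.c_[t[:,:2],np.ones(len(t))];print('slopes',np.linalg.lstsq(A,t[:,2],rcond=None)[0])
for v in (262,290):
    k=(d[v]>0)&(T[v,:,2]<.005);y=T[v,k,1];L=y[y<0.002];G=y[y>.002];print('fingers mid',(L.max()+G.min())/2)
E
```

```text
tool disp mm [-6.36 -5.91 16.02] F tool [-0.1   0.06  0.45] tq [-0.188 -0.16  -0.008] j6 2.256 19.2 rotz [ 0.000e+00 -2.000e-03  2.701e+00] w 0.552
top 0.018028431162316807 [ 2.7 -1.4] [63.3 21.7] 0.8903630375862122
slopes [0.00940068 0.00649344 0.01854117]
fingers mid -0.0015444623070414252
fingers mid -0.0015594447786835483
```

View pics/w7.png

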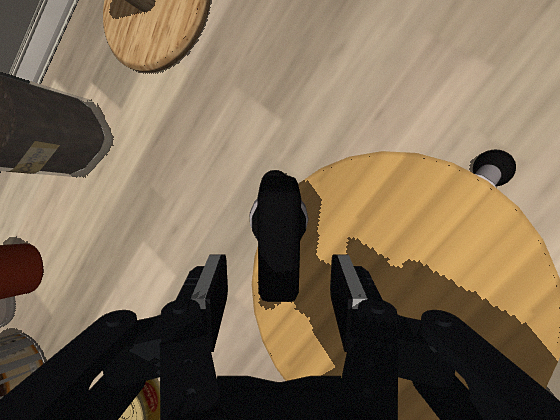

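The bar at (278,235) is parallel to the pads and centred, so it followed the full 2.7 rad. I'll regrasp and add 0.3 rad.

```bash
python3 -m inch '[[[0,0,0.01],[0,0,0],0.55],[[0,0,0.01],[0,0,0],0.55],[[0,0,0.01],[0,0,0],0.55],[[0,0,0.01],[0,0,0],0.55],[[0,0,0.008],[0,0,0],0.55],[[0,0,0],[0,0,0],0.35],[[0,0,0],[0,0,0],0.3],[[0,0,0],[0,0,0],0.27]]'; python3 s.py;  python3 -m inch '[[[0,0,0],[0,0,0],0.2],[[0,0,0],[0,0,0],0.1],[[0,0,0],[0,0,0],0.1],[[0,0,0],[0,0,0.1],0.1],[[0,0,0],[0,0,0.1],0.1],[[0,0,0],[0,0,0.1],0.1],[[0,0,0],[0,0,0],0.1],[[0,0,0],[0,0,0],0.1]]'; python3 s.py; python3 -m inch '[[[0,0,0],[0,0,0],0.25],[[0,0,0],[0,0,0],0.3],[[0,0,0],[0,0,0],0.4],[[0,0,0],[0,0,0],0.5],[[0,0,0],[0,0,0],0.5]]'; python3 s.py; python3 -m inch '[[[0,0,-0.01],[0,0,0],0.5],[[0,0,-0.01],[0,0,0],0.5],[[0,0,-0.01],[0,0,0],0.5],[[0,0,-0.01],[0,0,0],0.5],[[0,0,0],[0,0,0],0],[[0,0,0],[0,0,0],0],[[0,0,0],[0,0,0],0],[[0,0,0],[0,0,0],0]]'; python3 s.py
```

```text
time: 20.05
tool_pos: [0.5371, 0.1239, 0.0961]
tool_rot: [-0.144, 0.904, -0.34, 0.215]
contact_force: [-0.2, -0.2, -0.7]
gripper_width: 0.266
grasp_force: 0.3
tool disp mm [-6.6  -5.22 63.35] F tool [-0.19  0.57  0.51] tq [-0.318 -0.137 -0.013] j6 2.249 20.05 rotz [-1.000e-03 -1.000e-03  2.701e+00] w 0.266
time: 20.85
tool_pos: [0.5371, 0.124, 0.0961]
tool_rot: [-0.175, 0.843, -0.471, 0.191]
contact_force: [-0.5, 0.2, 0.2]
gripper_width: 0.248
grasp_force: 59.4
tool disp mm [-6.53 -5.21 63.39] F tool [-0.41  0.13 -0.34] tq [-0.199 -0.273  0.025] j6 2.547 20.85 rotz [-1.e-03 -0.e+00  3.e+00] w 0.248
time: 21.35
tool_pos: [0.5372, 0.1239, 0.096]
tool_rot: [-0.175, 0.843, -0.471, 0.191]
contact_force: [-0.3, 0.6, 0.1]
gripper_width: 0.502
grasp_force: 0.0
tool disp mm [-6.66 -5.22 63.47] F tool [-0.64 -0.13 -0.22] tq [-0.219 -0.065 -0.001] j6 2.548 21.35 rotz [-1.000e-03 -0.000e+00  3.001e+00] w 0.502
time: 22.15
tool_pos: [0.5174, 0.1194, 0.1299]
tool_rot: [-0.174, 0.843, -0.472, 0.191]
contact_force: [-0.3, 0.1, -0.6]
gripper_width: 0.004
grasp_force: 0.0
tool disp mm [-6.39 -5.83 23.94] F tool [-0.28  0.43  0.39] tq [-0.24  -0.092 -0.011] j6 2.555 22.15 rotz [-0.000e+00 -2.000e-03  3.001e+00] w 0.004
```

Repeat the push test.

```bash
python3 -m inch '[[[0,0,0.006],[0,0,0],0],[[0,0,0.004],[0,0,0],0],[[0,0,0],[0,0,0],0],[[0,0,0],[0,0,0],0]]' >/dev/null; python3 s.py;  for i in 1 2 3 4 5 6 7 8; do
python3 -m inch '[[[0,0,0.0004],[0,0,0],0],[[0,0,0],[0,0,0],0],[[0,0,0],[0,0,0],0]]' >/dev/null; python3 s.py; done
```

```text
tool disp mm [-6.39 -5.78 33.98] F tool [ 0.37 -0.01 -0.25] tq [-0.205 -0.074 -0.041] j6 2.554 22.55 rotz [-0.000e+00 -2.000e-03  3.001e+00] w -0.001
tool disp mm [-6.59 -5.16 33.81] F tool [ 0.02 -0.21  0.08] tq [-0.293 -0.082  0.009] j6 2.554 22.85 rotz [-1.000e-03 -0.000e+00  3.001e+00] w -0.001
tool disp mm [-6.54 -5.32 34.3 ] F tool [ 0.07  0.25 -0.34] tq [-0.205 -0.084 -0.004] j6 2.554 23.15 rotz [-1.000e-03 -1.000e-03  3.001e+00] w 0.001
tool disp mm [-6.54 -5.33 34.74] F tool [ 0.45 -0.34 -0.51] tq [-0.217 -0.08  -0.001] j6 2.554 23.45 rotz [-1.000e-03 -1.000e-03  3.001e+00] w -0.0
tool disp mm [-6.56 -5.29 35.11] F tool [ 0.62 -0.65 -1.18] tq [-0.212 -0.111  0.045] j6 2.553 23.75 rotz [-1.000e-03 -1.000e-03  3.001e+00] w 0.0
tool disp mm [-6.58 -5.16 35.4 ] F tool [-0.17  0.15 -1.71] tq [-0.225 -0.136  0.02 ] j6 2.553 24.05 rotz [-1.000e-03 -0.000e+00  3.001e+00] w 0.004
tool disp mm [-6.62 -4.95 35.74] F tool [-0.91 -0.47 -3.1 ] tq [-0.156 -0.11   0.01 ] j6 2.553 24.35 rotz [-1.000e-03  0.000e+00  3.001e+00] w -0.002
tool disp mm [-6.65 -4.78 36.06] F tool [-0.63 -1.78 -4.69] tq [-0.096 -0.129 -0.06 ] j6 2.553 24.65 rotz [-1.000e-03  1.000e-03  3.001e+00] w -0.0
tool disp mm [-6.72 -4.54 36.34] F tool [-0.07 -0.59 -5.78] tq [-0.001 -0.139 -0.066] j6 2.553 24.95 rotz [-1.000e-03  1.000e-03  3.001e+00] w -0.002
```

The 4 N sink is now about 1.0 mm at the foot, inside the 1.3 mm limit. It shifted by the amount that 0.3 rad should give. The squash estimate is 0.6–1.3 mm, around the best value. I'll retreat and check the scene.

```bash
python3 -m inch '[[[0,0,-0.02],[0,0,0],0],[[0,0,-0.03],[0,0,0],0],[[0,0,-0.03],[0,0,0],0],[[0,0,-0.03],[0,0,0],0],[[0,0,-0.02],[0,0,0],0],[[0,0,0],[0,0,0],0],[[0,0,0],[0,0,0],0]]'
python3 - <<'E'
from h import *
im,d,P=grab("scene","s8.png");im=im.astype(int)
for n,I,D in(("before",cv2.imread('pics/scene0.png')[:,:,::-1].astype(int),np.load('pics/scene0.png.npy')),("now",im,d)):
    P=cloud("scene",D);pl=(D>0)&(np.hypot(P[...,0]-.47,P[...,1]-.112)<.11)&(np.abs(P[...,2]-.062)<.01)&(I[...,0]>I[...,2]+50)
    q=P[pl];A=np.c_[q[:,:2]-[.47,.11],np.ones(len(q))];print(n,len(q),np.linalg.lstsq(A,q[:,2],rcond=None)[0],q.min(0),q.max(0))
for l in("tuna_tin_1","mug_b"): print([np.round(r["point"],3).tolist() for r in manip.look_for("scene",l)[:2]])
E
```

```text
time: 25.65
tool_pos: [0.4606, 0.1059, 0.2306]
tool_rot: [-0.174, 0.843, -0.472, 0.191]
contact_force: [-0.6, -0.1, -1.7]
gripper_width: 0.001
grasp_force: 0.0
before 3046 [-0.00114297 -0.00476455  0.06125645] [0.37939959 0.01516438 0.05200163] [0.55973339 0.20067993 0.06762545]
now 3011 [-0.00262412 -0.00362248  0.06134068] [0.38142847 0.01650181 0.05225965] [0.55997858 0.20003604 0.06894379]
[[0.316, 0.422, 0.031], [0.515, 0.41, 0.034]]
[[0.63, -0.104, 0.071]]
```

View pics/s8.png

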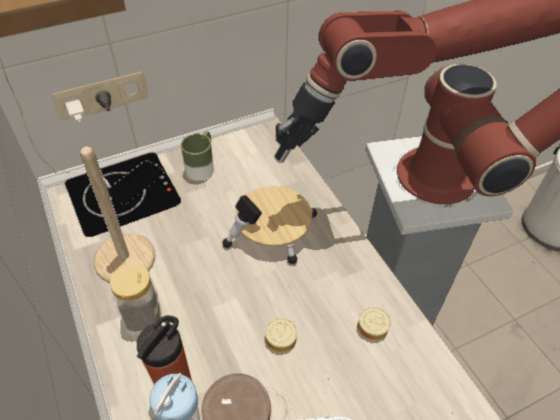

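The stand at (273,215) is level and has not moved, the gripper at (295,140) is clear, and the tins and mug are where they were.

```bash
python3 -c "
from plant import manip
print(manip.job_done())"
```

```text
the job is handed in; nothing more can be done
None
```

I turned the knob clockwise 3.0 rad and handed the job in; the last push test puts the stand on all four feet (a 4 N push sinks the foot about 1.0 mm, limit 1.3 mm), level and unmoved, with the gripper clear and the tins and mug undisturbed.

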